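Weigh a fresh casting on the sprung hand scale

ROBOT

A 6-joint arm with a two-finger parallel gripper is mounted at the origin on the work surface. World frame = base frame: x ahead of the robot, y to its left, z up, the work surface at z = 0. Lengths are in m, angles in degrees, forces in N, time in s.
With the tool pointing down it reaches from about 0.375 to 0.825 m from the base axis. Payload 5.5 kg.
Tool frame: the origin (TCP) lies midway between the tips of the shut fingers; the grasp point (between the pads) lies 19 mm behind it (manip.grip_depth is the z of the grasp point in the tool frame, in m); z points along the fingers, y is the direction in which the jaws open and shut (so a half turn about z gives the same grasp; the last joint's range is limited). The gripper opens to 85 mm and grips with 20 to 120 N. Pads are 22 mm wide; open, the fingers measure 114 mm over their backs; the gripper's body (76 mm by 85 mm) begins 54 mm behind the grasp point. The pads swing forward as they close: fully open they stand 13 mm farther back than shut.
Start: joints at [70.245, 17.962, -2.699, 69.339, 0, 90], TCP at [0.203, 0.565, 0.231] pointing down, gripper open.
Joint ranges: [-152.73, 152.73], [-39.44, 99.34], [-58.76, 71.6], [-118.89, 123.64], [-81.53, 83.1], [-180, 180]. Speed limits (degrees/s): [136.94, 136.94, 172.46, 180, 180, 180].

INTERFACE

Orientations are given as [roll, pitch, yaw] about the fixed x, y, z axes, in that order (R = Rz(yaw) Ry(pitch) Rx(roll)).
In Python, from station import manip gives the robot as it stands.
- The arm moves only by the shell command python3 -m pendant 'ROWS' [OPENING] [FORCE]. ROWS is JSON, a list of rows, each a list of 6 numbers: the shift along the tool's x, y, z in m, then the turn, a rotation vector about the tool's x, y, z in rad. A call has 1 to 12 rows; each row is the pose to reach, as a shift and turn from the pose commanded when the call began, along the tool's axes at that moment; what a row does not reach only later rows make up. A row lasts 1/8 s, in which the tool goes at most 62.5 mm and 10.7 degrees, less where a joint would pass 70% of its speed; a pose out of reach is approached as far as the arm can. A call with a gripper value outside its range is refused whole. OPENING is the gripper command: -1 is fully open, 1 is shut, values between are in proportion, set as the call begins (- or left out, the last holds). The fingers move at their own pace and stop on an object; FORCE is the grip in N (left out, the last holds). Time passes only in rows, so rows that repeat a pose let the fingers close. It gives the time, the measured TCP pose, the force and the opening at its end, in the units of the state.
- manip.observe(): the state, without advancing time (a new reading comes with each control period).
- manip.grab_frame(name): name is "side" or "top" or "wrist"; returns a dict with "pixels" (400x640x3 uint8, red, green, blue), "fx", "fy", "cx", "cy" (pixels), "dist_coeffs" ([k1, k2, p1, p2, k3] as OpenCV has them; the pictures are not rectified), "R" (3x3) and "t" (3): a world point X has camera coordinates R X + t. Camera axes: x right, y down, z forward; pixel columns grow to the right and rows downward; lengths in m; the calibration is good to about 2 mm. A picture is of the moment at which its call begins. There is no depth.
- manip.finish_job(): hands the job in, once; it reports no verdict.
The state is a dict: "t": time; "q": joint angles; "qvel": joint speeds; "tau": joint torques, N m; "tool_pos": TCP position; "tcp_rot": TCP orientation; "wrist_force": force on the tool from outside, world axes, zero at the start; "ft_torque": the same for the moment, N m; "gripper_width": opening from 0.0 (shut) to 1.0 (fully open).
Only numpy, scipy, OpenCV 4.12 (cv2) and the standard library are available. Lean on these libraries where they do the work, as an engineer would, in place of code of your own. Each camera call takes 0.05 s, during which the arm holds its last target. There are 200 camera calls.

TASK

Weigh the round grey casting: take the hand scale from its wooden stand by its handle, pass the hook under the casting's wire bail and lift slowly until the whole casting hangs with about a centimetre (5 to 15 mm) of daylight above the rim of its plywood nest; hold it hanging still there for two seconds to read the scale. Then lower it gently back down into its nest, unhook, and hang the scale back in its stand. Do not touch the casting with the gripper, yank the scale to its end stop or press the hook hard on the casting, and leave the other things on the bench alone.

Things in the scene. Friction and masses are not known exactly. Their poses are not given: they have to be found in the camera images.
- scale: Sprung hand scale, upright, 0.16 kg, z up. Origin: centre of the underside of its steel shoulder plate (36 x 56 x 6 mm in x, y, z). Above it a black handle block, 24 mm thick along x, 40 mm wide along y, 6 to 52 mm above the origin: grip it across x, fingertips just above the plate. Housing 26 x 24 mm to 56 mm below the origin, hook below that. The hook's open side faces +x.
- scale_rod (a joint): How far the hook's rod is drawn out, 0 to 0.10 m (end stop, about 11 N). Spring 110 N/m, preloaded to carry just the 0.03 kg rod and hook: a load of F newtons draws it out F / 110 m. Lightly damped: it bobs for about a second. It cannot be pushed in beyond 0.
- hook_seat (a point): Lowest inner point of the hook, where a hung bar settles: on the scale's z axis, 112.5 mm below its origin with the rod in. Hook of 7 mm wire in the scale's x-z plane, lowest 7 mm below this point. The shank's inner face is 8.5 mm to -x (upright from 8 to 34 mm above the point, then leaning to the axis). The tip is 13.5 mm to +x, its top 10 mm above the point; throat 17 mm.
- casting: Round turned cap of grey cast stone, 72 mm across the foot, 56 mm high, 0.3 to 0.92 kg (not known beforehand). Origin: centre of its underside, z up. On its top a rigid bail of 8 mm steel wire: a straight bar along the casting's y on two upright legs 46 mm apart (centre lines), open along x from either side.
- bail (a point): Middle of the bail's horizontal bar, on the bar's centre line: 82 mm above the casting's underside. Free space beneath the bar: 22 mm down to the casting's flat top (66 mm across). y is along the bar.
- nest: Square plywood board, 120 x 120 mm, 18 mm thick, fixed. A round recess 80 mm across and 12 mm deep holds the casting's foot. Origin: centre of the board's underside, on the table; recess floor 6 mm and rim 18 mm above it.
- stand: Fixed wooden stand, base 110 x 100 x 12 mm, two posts (y = -24 and +24 mm) with bars 60 mm long along x on top, 140 mm above the table, a 34 mm slot between them. The scale hangs in the slot by its shoulder plate and comes out straight upward. Origin: centre of the base's underside.
- plinth: Bystander: square grey casting, 90 x 90 mm, 76 mm high, no bail. Origin under its centre.
- leaf: Bystander: grey cast leaf, five lobes, 95 mm long, 28 mm high. Origin at its stem.
- scroll: Bystander: grey cast scroll, about 150 mm long, 22 mm high. Origin in the middle of the curl, underside.
- putty: Bystander: filler can, 80 mm across, 90 mm high. Origin under its centre.
- screwdriver: Bystander: screwdriver lying flat, about 200 mm long.
- dust_brush: Bystander: brush lying flat, about 200 mm long.
- sand_block: Bystander: cork sanding block, 90 x 50 x 30 mm. Origin under its centre.
Mind the look-alikes: they are no part of the job. Leave any green look-alike of the stand alone.

How it is judged (in metres and radians):
On the way, in this order (a step that is already met when the one before it is completed fails the run):
1. the scale is lifted off its stand (z of scale in the frame of stand above 0.155 m and contact force between scale and stand below 0.1 N), for 0.1 s.
2. the casting hangs still from the scale, above its nest and free of it, 3.5 to 17 mm above the rim (z of casting in the frame of nest between 0.0215 and 0.035 m and horizontal distance between casting and nest below 0.03 m and linear speed of casting below 0.03 m/s and value of joint scale_rod above 0.015 m and contact force between scale and casting above 2 N and contact force between casting and nest below 0.1 N), for 1.2 s.
3. the casting is back down in its nest (z of casting in the frame of nest below 0.0085 m and horizontal distance between casting and nest below 0.009 m and angle between casting's own z axis and vertical below 0.08 rad), for 0.2 s.
At the end, for the whole second after the job is handed in: The casting stands flat in its nest (within 2.5 mm of the floor, centres within 9 mm, tilt under 0.08 rad), unhooked, at rest. The scale hangs in its stand by its shoulder plate (height within 4 to 5 mm, centres within 30 mm, tilt under 0.1 rad), either way round, at rest, released (all of step 3 and linear speed of each of casting, scale below 0.02 m/s and contact force between scale and casting below 0.05 N and z of scale in the frame of stand between 0.136 and 0.145 m and horizontal distance between scale and stand below 0.03 m and angle between scale's own z axis and vertical below 0.1 rad); the robot touches nothing.
It fails at once if the gripper or arm touches the casting (contact force between the arm and casting above 1 N).
It fails at once if the scale is drawn to its end stop (overload) (value of joint scale_rod above 0.096 m).
It fails at once if hook and casting press on each other with more than 13 N (contact force between scale and casting above 13 N).
It fails at once if the casting is dropped or pressed into its nest with more than 30 N (contact force between casting and nest above 30 N).
It fails at once if a bystander is moved by more than 30 mm (distance of any of plinth, leaf, scroll, putty, screwdriver, dust_brush, sand_block from where it was at the start of the episode above 0.03 m).
It also fails if it takes over 72 s, if anything falls off the work surface, if the arm or the gripper's body presses on something with over 40 N, if the wrist force passes 120 N, or if a joint passes its speed limit or range.

## Working session

There is one attempt and no reset: what is moved stays moved. The work goes in short steps, Python scripts to look and compute and a shell command to move; the robot and the scene stay as the last step left them, time stands still between calls to the robot, and variables do not carry over. Pictures are saved under pics/ and viewed, about 8 in all and at most 12, crops included, and the job is handed in when it is done.

```bash
ls; mkdir -p pics; cat > h.py <<'E'
import numpy as np, cv2, json
from station import manip
def snap(n):
    f=manip.grab_frame(n); f={k:(v if k=='name' else np.array(v)) for k,v in f.items()}
    return f
def save(f,fn,crop=None,s=1):
    im=f['pixels'][:,:,::-1]
    if crop: a,b,c,d=crop; im=im[b:d,a:c]
    cv2.imwrite('pics/'+fn,cv2.resize(im,None,fx=s,fy=s,interpolation=cv2.INTER_CUBIC))
def K(f): return np.array([[f['fx'],0,f['cx']],[0,f['fy'],f['cy']],[0,0,1.]])
def ray(f,u,v):
    p=cv2.undistortPoints(np.array([[[u,v]]],float),K(f),f['dist_coeffs'].astype(float))[0,0]
    d=f['R'].T@np.array([p[0],p[1],1]); c=-f['R'].T@f['t']; return c,d/np.linalg.norm(d)
def onz(f,u,v,z):
    c,d=ray(f,u,v); return c+d*(z-c[2])/d[2]
def proj(f,X):
    r,_=cv2.Rodrigues(f['R'].astype(float))
    return cv2.projectPoints(np.array(X,float).reshape(-1,3),r,f['t'].astype(float),K(f),f['dist_coeffs'].astype(float))[0][:,0]
def tri(obs):
    A=np.zeros((3,3));b=np.zeros(3)
    for f,u,v in obs:
        c,d=ray(f,u,v);P=np.eye(3)-np.outer(d,d);A+=P;b+=P@c
    return np.linalg.solve(A,b)
E
python3 - <<'E'
from h import *
import pickle
F={n:snap(n) for n in ('side','top','wrist')}
pickle.dump(F,open('F0.pkl','wb'))
for n in F: print(n,-F[n]['R'].T@F[n]['t'],F[n]['fx'],F[n]['R'][2])
save(F['side'],'s0.png',s=1.25);save(F['top'],'t0.png',s=1.25)
print(manip.observe())
E
```

```text
pics
side [ 0.08133491 -0.86833459  1.22218162] 459.5311400930821 [ 0.26709658  0.58669122 -0.76449515]
top [0.32841529 0.006889   1.02879012] 369.46720641127604 [ 0.18427306  0.00635038 -0.98285457]
wrist [0.13412028 0.58851938 0.37257216] 301.7584924985051 [ 0.26391629 -0.09573633 -0.95978266]
{'t': 0.15, 'q': array([ 7.02462542e+01,  1.79957948e+01, -2.73992864e+00,  6.93394808e+01,
        1.49156887e-04,  9.00021499e+01]), 'qvel': array([-0.04271697, -0.17877952,  0.09693168, -0.01787937,  0.04085085,
       -0.04608379]), 'tau': array([ 2.47324069e-04, -5.40044367e+01,  3.40059543e+01,  1.31332985e-02,
        4.72879105e-05,  6.10629115e-06]), 'tool_pos': array([0.20264033, 0.56428661, 0.23063181]), 'tcp_rot': array([-1.79924796e+02, -1.46334892e-04,  1.60244104e+02]), 'wrist_force': array([-0.80197074,  1.10502241, -0.2530401 ]), 'ft_torque': array([-0.04652811, -0.03862204,  0.0167822 ]), 'gripper_width': 1.0025249129301825}
```

View pics/t0.png

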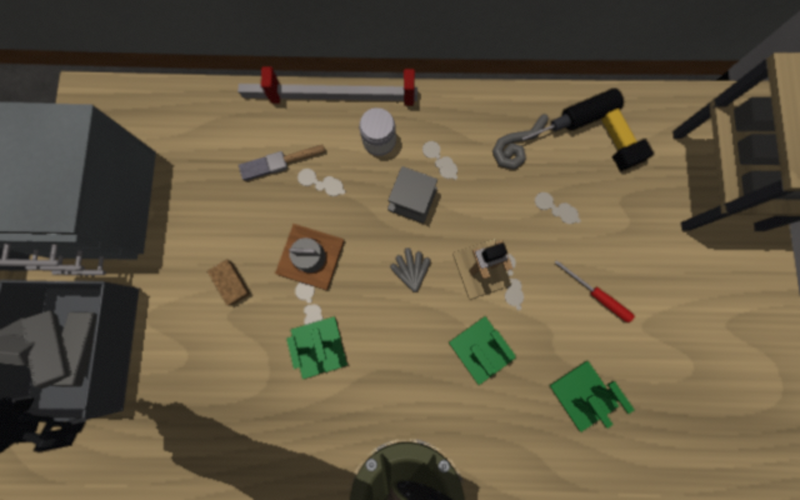

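View pics/s0.png

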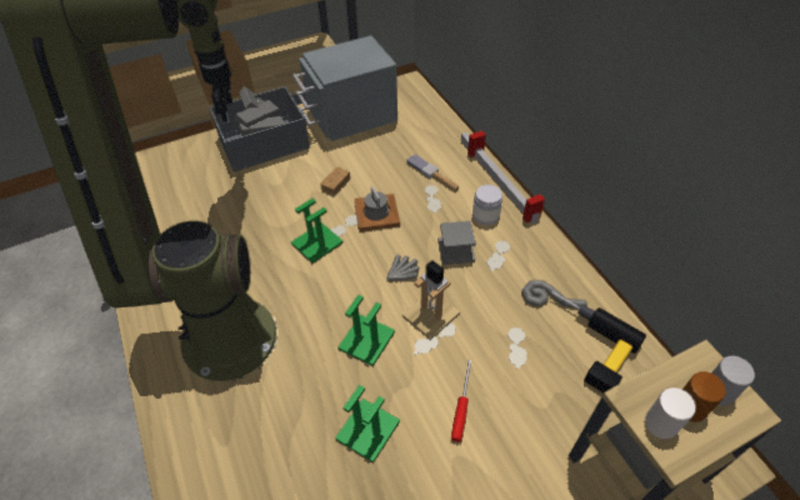

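The top view (1.25×) shows these candidates:
- **Casting:** a round casting with a bail on a brown nest at (306,253). The square plinth at (413,193), putty can at (378,125) and leaf at (411,270) are rejected.
- **Stand:** a wooden stand holding the black-handled scale at (488,262). The green stands at (317,347), (483,350) and (590,396) are rejected.

Next I'll check the choice in one close crop.

```bash
python3 - <<'E'
from h import *
import pickle
F=pickle.load(open('F0.pkl','rb'))
def c(n,b,s): 
    a=F[n]['pixels'][b[1]:b[3],b[0]:b[2],::-1]; return cv2.resize(a,(400,300),interpolation=cv2.INTER_CUBIC)
# each 80x60 px, x5
A=np.vstack([np.hstack([c('top',(210,170,290,230),5),c('top',(350,180,430,240),5)]),
 np.hstack([c('side',(262,135,342,195),5),c('side',(305,205,385,265),5)])])
cv2.imwrite('pics/c0.png',A)
E
```

```text
(no output)
```

View pics/c0.png

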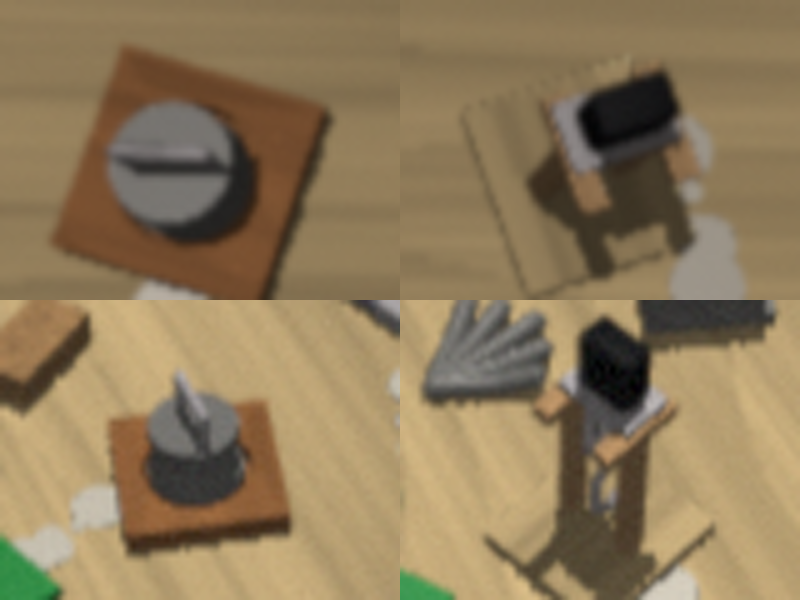

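The crop confirms both choices. The casting's bail runs from about (110,150) to (228,165) in the crop. The hook at (600,490) opens to image right. Now the positions.

```bash
python3 - <<'E'
from h import *
import pickle
F=pickle.load(open('F0.pkl','rb'));T,S=F['top'],F['side']
t=lambda x,y,ox,oy:(ox+x/5,oy+y/5)
L=lambda x,y:t(x,y,210,170); R=lambda x,y:t(x-400,y,350,180)
SL=lambda x,y:t(x,y-300,262,135); SR=lambda x,y:t(x-400,y-300,305,205)
np.set_printoptions(precision=4,suppress=True)
print('nest corners',*[onz(T,*L(*p),.018) for p in((124,45),(328,108),(52,242))])
print('nest side',*[onz(S,*SL(*p),.018) for p in((110,422),(265,403),(288,518),(128,537))])
print('bail ends top',*[onz(T,*L(*p),.090) for p in((110,150),(228,163))])
print('bail side', *[onz(S,*SL(*p),.090) for p in((180,377),(206,432))])
print('cast top circle', onz(T,*L(170,163),.062), onz(S,*SL(195,427),.062))
print('stand base',*[onz(T,*R(*p),.012) for p in((463,105),(630,60),(525,295))])
print('base side',*[onz(S,*SR(*p),.012) for p in((487,538),(713,523))])
print('handle top face ctr', onz(T,*R(632,100),.192))
print('handle y edge dirs', onz(T,*R(590,102),.192), onz(T,*R(668,72),.192))
print('plate', *[onz(T,*R(*p),.146) for p in((553,105),(573,168))])
print('side handle top', *[onz(S,*SR(*p),.192) for p in((580,350),(600,318),(648,348),(633,372))])
h=tri([(T,*R(632,100)),(S,*SR(615,345))]);print('tri',h)
print(S['R'][0])
E
```

```text
nest corners [0.5759 0.2637 0.018 ] [0.5416 0.1476 0.018 ] [0.4636 0.2964 0.018 ]
nest side [0.4655 0.2944 0.018 ] [0.5771 0.261  0.018 ] [0.542  0.1477 0.018 ] [0.4324 0.1819 0.018 ]
bail ends top [0.5024 0.2492 0.09  ] [0.4966 0.188  0.09  ]
bail side [0.5046 0.2444 0.09  ] [0.4986 0.1858 0.09  ]
cast top circle [0.5011 0.2242 0.062 ] [0.5039 0.22   0.062 ]
stand base [ 0.5201 -0.0961  0.012 ] [ 0.5474 -0.1898  0.012 ] [ 0.4146 -0.1298  0.012 ]
base side [ 0.4157 -0.1369  0.012 ] [ 0.5485 -0.1899  0.012 ]
handle top face ctr [ 0.4898 -0.1556  0.192 ]
handle y edge dirs [ 0.4885 -0.1363  0.192 ] [ 0.5032 -0.1724  0.192 ]
plate [ 0.4955 -0.1262  0.146 ] [ 0.4648 -0.1355  0.146 ]
side handle top [ 0.4692 -0.1539  0.192 ] [ 0.4903 -0.1381  0.192 ] [ 0.5046 -0.1698  0.192 ] [ 0.4888 -0.1813  0.192 ]
tri [ 0.4906 -0.1564  0.1875]
[ 0.9016 -0.4323 -0.0167]
```

Estimates: nest (0.504, 0.222), casting yaw about −5°, scale (0.489, −0.158), yaw about 17°, hook opening +x. I'll move over the casting first, since it's on the way, and take a close wrist look there.

```bash
python3 -m pendant '[[-0.02,-0.011,0,0,0,0.05],[-0.06,-0.033,0,0,0,0.15],[-0.105,-0.059,-0.01,0,0,0.25],[-0.15,-0.084,-0.01,0,0,0.35],[-0.195,-0.109,-0.02,0,0,0.45],[-0.24,-0.134,-0.02,0,0,0.55],[-0.285,-0.159,-0.02,0,0,0.65],[-0.33,-0.185,-0.02,0,0,0.75],[-0.365,-0.204,-0.02,0,0,0.84],[-0.39,-0.218,-0.02,0,0,0.9],[-0.397,-0.222,-0.02,0,0,0.925],[-0.397,-0.222,-0.02,0,0,0.925]]' -1 60
python3 - <<'E'
from h import *
import pickle
f=snap('wrist'); pickle.dump(f,open('Fw1.pkl','wb'))
o=manip.observe(); print(o['tool_pos'],o['tcp_rot'],manip.grip_depth,o['q'])
p=proj(f,[[.502,.22,.09]])[0]; print(p)
save(f,'w1.png',s=1.25)
E
```

```text
t: 1.65
tool_pos: [0.5012, 0.2209, 0.2512]
tcp_rot: [-180.0, -0.0, 107.2]
wrist_force: [0.0, 0.4, -0.2]
gripper_width: 0.997
[0.50091408 0.22146934 0.25124084] [-1.79974677e+02 -1.68163062e-02  1.07242533e+02] -0.0187 [ 2.38398278e+01  1.19116128e+01 -7.99964218e+00  7.01119687e+01
  1.96143685e-02  9.65972873e+01]
[320.8482483  186.78278417]
```

View pics/w1.png

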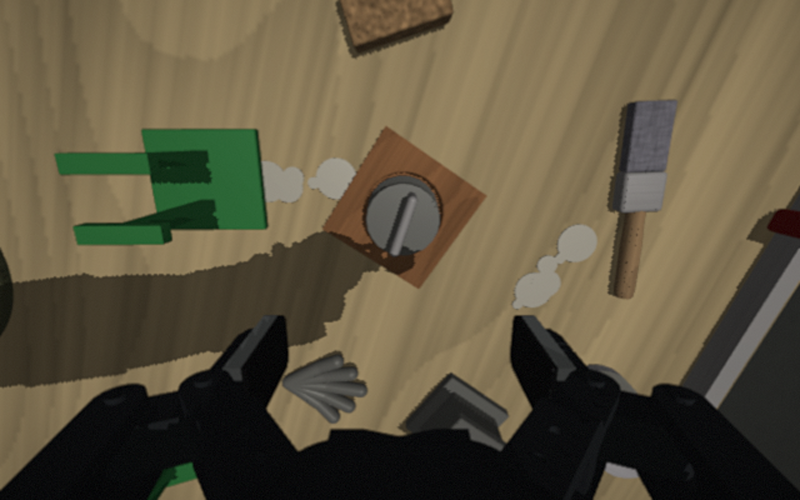

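The wrist view shows the bail bar from about (411,197) to (397,250) and the casting top circle around (404,214). The nest corners are (388,127), (486,196), (419,288) and (323,229). I'll compute the poses and the shift to the stand.

```bash
cat >> h.py <<'E'
def goal(x,y,z,yaw):
    from scipy.spatial.transform import Rotation as Ro
    o=manip.observe(); R=Ro.from_euler('xyz',o['tcp_rot'],degrees=True); G=Ro.from_euler('xyz',[180,0,yaw],degrees=True)
    print('row',np.round(R.inv().apply(np.array([x,y,z])-o['tool_pos']),4),np.round((R.inv()*G).as_rotvec(),4))
E
python3 - <<'E'
from h import *
import pickle
np.set_printoptions(precision=4,suppress=True)
f=pickle.load(open('Fw1.pkl','rb'))
P=lambda u,v,z:onz(f,u/1.25,v/1.25,z)
c=[P(*p,.018) for p in((388,127),(486,196),(419,288),(323,229))];print('nest',*c,np.mean(c,0))
b=[P(*p,.091) for p in((411,197),(397,250))];print('bail',*b,np.mean(b,0),'castyaw',np.degrees(np.arctan2(-(b[0]-b[1])[0],(b[0]-b[1])[1])))
print('top',P(404,214,.062))
goal(.489,-.158,.25,107)
E
```

```text
nest [0.4649 0.2985 0.018 ] [0.5766 0.265  0.018 ] [0.5435 0.1522 0.018 ] [0.4301 0.1845 0.018 ] [0.5038 0.225  0.018 ]
bail [0.5006 0.2512 0.091 ] [0.5029 0.2057 0.091 ] [0.5017 0.2285 0.091 ] castyaw 2.896402300876597
top [0.5013 0.2314 0.062 ]
row [-0.3589 -0.1239  0.0012] [-0.0004 -0.0003  0.0042]
```

```bash
python3 -m pendant '[[-0.02,-0.007,0,0,0,0],[-0.06,-0.021,0,0,0,0],[-0.105,-0.036,0,0,0,0],[-0.15,-0.052,0,0,0,0],[-0.195,-0.067,0,0,0,0],[-0.24,-0.083,0,0,0,0],[-0.285,-0.098,0,0,0,0],[-0.325,-0.112,0,0,0,0],[-0.35,-0.121,0,0,0,0],[-0.359,-0.124,0,0,0,0.004],[-0.359,-0.124,0,0,0,0.004]]'
python3 - <<'E'
from h import *
import pickle
f=snap('wrist'); pickle.dump(f,open('Fw2.pkl','wb'))
save(f,'w2.png',(160,50,480,290),s=2.5)
for n,X in dict(handle=[.489,-.158,.192],plate=[.489,-.158,.146]).items(): print(n,(proj(f,[X])[0]-[160,50])*2.5)
E
```

```text
t: 3.08
tool_pos: [0.489, -0.1579, 0.2513]
tcp_rot: [-180.0, -0.0, 107.0]
wrist_force: [-0.7, 0.7, 0.2]
gripper_width: 0.999
handle [401.46760339 422.94994192]
plate [400.93731197 377.54672819]
```

View pics/w2.png

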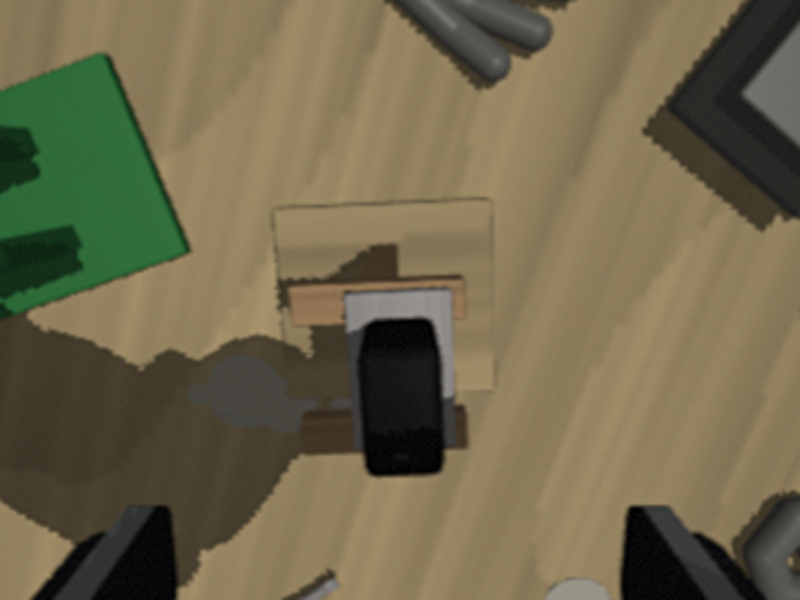

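The handle is at (402,400) and the plate centre at about (400,370), within about 3 mm of the prediction. The stand's edges are turned about 3° more, so its yaw is about 20°. Descending and gripping.

```bash
python3 -m pendant '[[0.002,0,0.01,0,0,-0.044],[0.002,0,0.035,0,0,-0.044],[0.002,0,0.06,0,0,-0.044],[0.002,0,0.08,0,0,-0.044],[0.002,0,0.095,0,0,-0.044],[0.002,0,0.101,0,0,-0.044],[0.002,0,0.102,0,0,-0.044],[0.002,0,0.102,0,0,-0.044]]' -1 60
python3 -m pendant '[[0,0,0,0,0,0],[0,0,0,0,0,0],[0,0,0,0,0,0],[0,0,0,0,0,0],[0,0,0,0,0,0],[0,0,0,0,0,0],[0,0,0,0,0,0],[0,0,0,0,0,0]]' 1 60
python3 - <<'E'
from h import *
import pickle
F={n:snap(n) for n in('side','wrist')};pickle.dump(F,open('F3.pkl','wb'))
o=manip.observe();print(o['tool_pos'],o['tcp_rot'],o['wrist_force'],o['ft_torque'])
save(F['side'],'s3.png',(285,185,405,275),s=6)
E
```

```text
t: 4.12
tool_pos: [0.4893, -0.1562, 0.1499]
tcp_rot: [180.0, 0.0, 109.5]
wrist_force: [-0.4, 0.2, 0.7]
gripper_width: 0.999
t: 5.12
tool_pos: [0.489, -0.1562, 0.1495]
tcp_rot: [180.0, 0.0, 109.5]
wrist_force: [-0.9, 0.3, 4.2]
gripper_width: 0.272
[ 0.48902117 -0.15620373  0.14952614] [1.79978738e+02 1.54645075e-02 1.09536788e+02] [0.29414021 0.65370424 4.64819216] [ 0.02627653  0.10478269 -0.03139317]
```

View pics/s3.png

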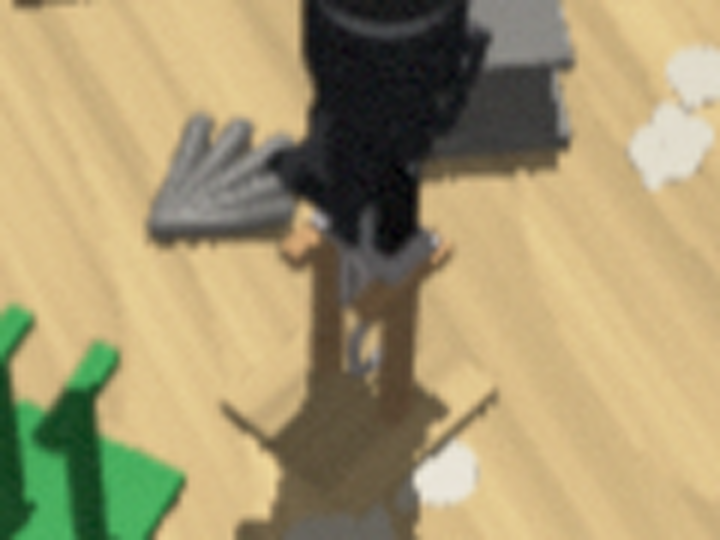

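Gripped at 23 mm. In the picture the hook at (360,350) has its tip on the right (+x), as planned. Lifting straight up.

```bash
python3 -m pendant '[[0,0,-0.003,0,0,0],[0,0,-0.01,0,0,0],[0,0,-0.022,0,0,0],[0,0,-0.037,0,0,0],[0,0,-0.053,0,0,0],[0,0,-0.069,0,0,0],[0,0,-0.085,0,0,0],[0,0,-0.101,0,0,0],[0,0,-0.116,0,0,0],[0,0,-0.128,0,0,0],[0,0,-0.136,0,0,0],[0,0,-0.14,0,0,0]]'
python3 -m pendant '[[0,0,0,0,0,0],[0,0,0,0,0,0],[0,0,0,0,0,0]]'
python3 - <<'E'
from h import *
o=manip.observe();print(o['tool_pos'],o['tcp_rot'],o['wrist_force'])
goal(.502-.060,.224,.29,89)
E
```

```text
t: 6.72
tool_pos: [0.4889, -0.1562, 0.2897]
tcp_rot: [180.0, 0.0, 109.5]
wrist_force: [0.6, -0.4, -2.4]
gripper_width: 0.273
t: 7.1
tool_pos: [0.4886, -0.1561, 0.2888]
tcp_rot: [-180.0, -0.0, 109.5]
wrist_force: [-0.4, 0.0, -2.0]
gripper_width: 0.278
[ 0.48855549 -0.15607221  0.288834  ] [-1.79959548e+02 -2.87841195e-02  1.09538586e+02] [-0.43052429  0.01624954 -2.045303  ]
row [ 0.3738  0.0832 -0.001 ] [-0.0008 -0.0004  0.3585]
```

```bash
python3 -m pendant '[[0.01,0.002,0,0,0,0.01],[0.035,0.008,0,0,0,0.035],[0.07,0.016,0,0,0,0.07],[0.11,0.025,0,0,0,0.11],[0.155,0.035,0,0,0,0.15],[0.2,0.045,0,0,0,0.19],[0.245,0.055,0,0,0,0.235],[0.285,0.064,0,0,0,0.275],[0.32,0.071,0,0,0,0.31],[0.348,0.077,0,0,0,0.335],[0.366,0.082,0,0,0,0.35],[0.374,0.083,0,0,0,0.358]]'
python3 -m pendant '[[0,0,0,0,0,0],[0,0,0,0,0,0],[0,0,0,0,0,0],[0,0,0,0,0,0]]'
python3 - <<'E'
from h import *
import pickle
F={n:snap(n) for n in('side','top','wrist')};pickle.dump(F,open('F4.pkl','wb'))
o=manip.observe();print(o['tool_pos'],o['tcp_rot'],o['wrist_force'])
def c(n,b):
    a=F[n]['pixels'][b[1]:b[3],b[0]:b[2],::-1]; return cv2.resize(a,(400,300),interpolation=cv2.INTER_CUBIC)
cv2.imwrite('pics/m4.png',np.vstack([np.hstack([c('wrist',(220,80,420,230)),c('top',(205,165,285,225))]),np.hstack([c('side',(232,95,352,185)),c('side',(272,125,332,170))])]))
E
```

```text
t: 8.6
tool_pos: [0.4413, 0.2252, 0.2892]
tcp_rot: [-180.0, -0.0, 89.1]
wrist_force: [-0.4, -0.4, -1.4]
gripper_width: 0.27
t: 9.1
tool_pos: [0.4421, 0.2236, 0.2894]
tcp_rot: [180.0, -0.0, 89.0]
wrist_force: [0.3, -0.7, -2.0]
gripper_width: 0.273
[0.44202225 0.22383858 0.28931347] [1.79999524e+02 2.73335327e-03 8.90024081e+01] [ 0.50549758  0.05134247 -2.1827014 ]
```

View pics/m4.png

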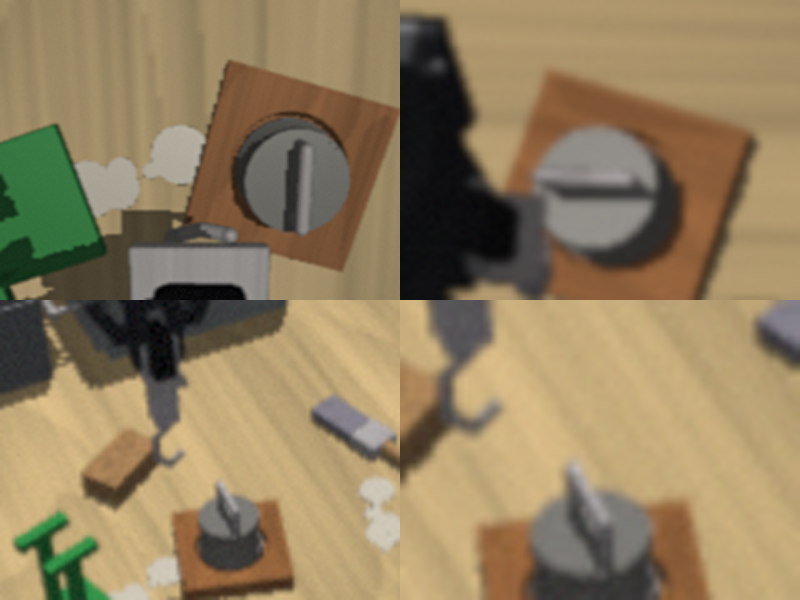

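The views show the hook opening toward the bail. In the wrist quarter, the bail runs from (302,143) to (305,232) and the casting top is centred at about (297,182). Triangulating.

```bash
python3 - <<'E'
from h import *
import pickle
np.set_printoptions(precision=4,suppress=True)
F=pickle.load(open('F4.pkl','rb'));W,T,S=F['wrist'],F['top'],F['side']
w=lambda x,y:(220+x/2,80+y/2); t=lambda x,y:(205+(x-400)/5,165+y/5); s=lambda x,y:(272+(x-400)/6.667,125+(y-300)/6.667)
for n,f,a,b in(('w',W,w(302,143),w(305,232)),('t',T,t(538,179),t(655,184)),('s',S,s(573,467),s(608,537))):
    A,B=onz(f,*a,.09),onz(f,*b,.09);d=A-B;print(n,A,B,(A+B)/2,np.linalg.norm(d),'yaw',np.degrees(np.arctan2(-d[0],d[1])))
print('top ctr',onz(W,*w(297,182),.062),onz(T,*t(596,187),.062),onz(S,*s(592,533),.062))
q=np.array([w(228,61),w(400,108),w(342,270),w(185,225)]);print('nest',*[onz(W,*p,.018) for p in q])
# hook expected projection in side
o=manip.observe();h=o['tool_pos'].copy();h[2]=h[2]-.1495+.140-.1125
X=[h+[0,0,-.007],h+[.0135,0,.01],h+[-.012,0,.02]]
print('hook pred (crop4)',(proj(S,X)-[272,125])*6.667+[400,300])
print('hook pred wrist',(proj(W,X)-[220,80])*2)
E
```

```text
w [0.4995 0.2528 0.09  ] [0.5029 0.2009 0.09  ] [0.5012 0.2269 0.09  ] 0.05201042857114937 yaw 3.7571577188593643
t [0.5003 0.2475 0.09  ] [0.4987 0.1871 0.09  ] [0.4995 0.2173 0.09  ] 0.06049507012060968 yaw -1.5331969767395213
s [0.5052 0.2461 0.09  ] [0.5003 0.1897 0.09  ] [0.5027 0.2179 0.09  ] 0.05666660329490937 yaw -4.959337438050772
top ctr [0.5019 0.2254 0.062 ] [0.5016 0.2237 0.062 ] [0.5042 0.2224 0.062 ]
nest [0.4614 0.2981 0.018 ] [0.5763 0.266  0.018 ] [0.5434 0.1521 0.018 ] [0.4307 0.1875 0.018 ]
hook pred (crop4) [[469.0832 432.1672]
 [491.1749 399.0404]
 [442.5309 399.7687]]
hook pred wrist [[200.88   226.46  ]
 [231.8804 235.8934]
 [172.6215 243.2613]]
```

Predicted hook pixels match the image to about 1 mm. The bail is at (0.5015, 0.2225), yaw about 0. Descending at the −x side, then advancing until the tip is just short of the bar, to check heights.

```bash
python3 -m pendant '[[0,0,0.004,0,0,0],[0,0,0.014,0,0,0],[0,0,0.028,0,0,0],[0,0,0.043,0,0,0],[0,0,0.058,0,0,0],[0,0,0.073,0,0,0],[0,0,0.084,0,0,0],[0,0,0.092,0,0,0],[0,0,0.0958,0,0,0],[0,0.005,0.0958,0,0,0],[0,0.016,0.0958,0,0,0],[0,0.026,0.0958,0,0,0]]'
python3 -m pendant '[[0,0.002,0,0,0,0],[0,0.003,0,0,0,0],[0,0.003,0,0,0,0],[0,0.003,0,0,0,0]]'
python3 - <<'E'
from h import *
import pickle
F={n:snap(n) for n in('side','wrist')};pickle.dump(F,open('F5.pkl','wb'))
o=manip.observe();print(o['tool_pos'],o['tcp_rot'],o['wrist_force'])
def c(n,b):
    a=F[n]['pixels'][b[1]:b[3],b[0]:b[2],::-1]; return cv2.resize(a,(400,600),interpolation=cv2.INTER_CUBIC)
cv2.imwrite('pics/m5.png',np.hstack([c('side',(278,125,328,200)),c('wrist',(270,140,370,290))]))
h=o['tool_pos'].copy();h[2]=h[2]-.0095-.1125
X=[h+[0,0,-.007],h+[.0135,0,.01],h+[-.012,0,.02],[.5015,.2455,.088],[.5015,.1995,.088],[.5015,.2225,.088]]
print((proj(F['side'],X)-[278,125])*8); print((proj(F['wrist'],X)-[270,140])*4+[400,0])
E
```

```text
t: 10.75
tool_pos: [0.4693, 0.2238, 0.194]
tcp_rot: [179.9, -0.0, 89.0]
wrist_force: [-0.0, 0.9, -2.4]
gripper_width: 0.272
t: 11.25
tool_pos: [0.4707, 0.2236, 0.1935]
tcp_rot: [-180.0, 0.0, 89.0]
wrist_force: [-0.9, 0.2, -1.9]
gripper_width: 0.276
[0.47080709 0.22361808 0.19356822] [ 1.79997305e+02 -3.35386485e-03  8.90340399e+01] [ 0.88093203 -0.43925002 -2.24342188]
[[112.2614799  297.63697258]
 [137.90040995 260.63608848]
 [ 83.10667486 262.71632473]
 [152.83356442 207.07638473]
 [195.1297902  272.45878258]
 [173.80220085 239.48958573]]
[[602.26667761 213.1109113 ]
 [664.30162993 232.03880342]
 [545.77334639 246.69934178]
 [748.50862598 137.97856696]
 [744.42128222 344.83970397]
 [746.40610653 244.00567181]]
```

View pics/m5.png

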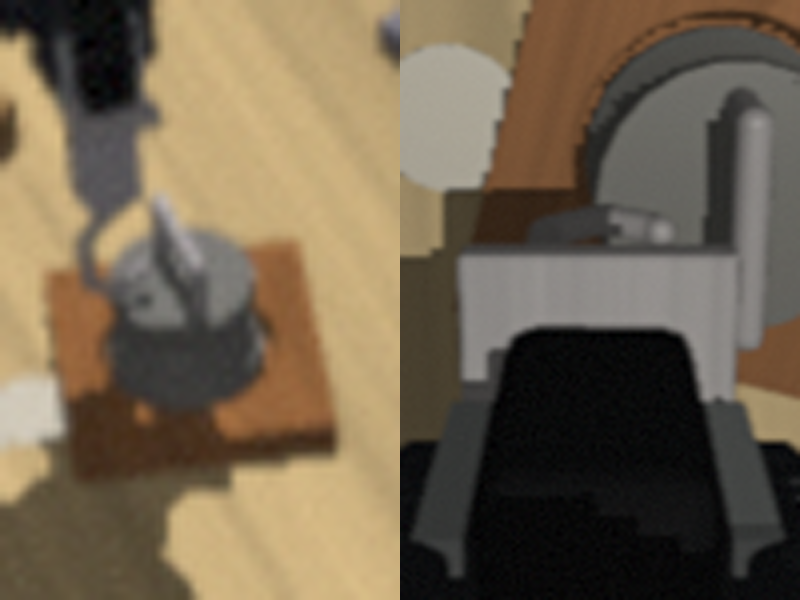

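In the wrist view the tip is at (662,230), as predicted. The bar is at x≈750, from y=110 to 345, so it sits at x≈0.502 and lies inside the throat line. Sliding under it in two steps and watching the force.

```bash
python3 -m pendant '[[0,0.002,0,0,0,0],[0,0.006,0,0,0,0],[0,0.01,0,0,0,0],[0,0.014,0,0,0,0],[0,0.018,0,0,0,0],[0,0.02,0,0,0,0],[0,0.02,0,0,0,0],[0,0.02,0,0,0,0]]'
python3 -c "
from h import *
for i in range(3):
    snap('wrist');o=manip.observe();print(o['tool_pos'],o['wrist_force'],o['ft_torque'])"
```

```text
t: 12.35
tool_pos: [0.4908, 0.2232, 0.1935]
tcp_rot: [-180.0, 0.0, 89.0]
wrist_force: [-0.0, -0.7, -2.4]
gripper_width: 0.272
[0.49083086 0.22324001 0.193497  ] [-0.38783454  0.25903114 -3.0072429 ] [ 0.01211354 -0.00770207 -0.00533711]
[0.49082452 0.223241   0.19349477] [ 0.62622659  0.14827387 -2.79775293] [-0.00324576  0.05378062  0.00581122]
[0.49085727 0.22328478 0.19354755] [-0.07760822  0.55046664 -1.01362954] [ 0.00601302  0.0488805  -0.04691738]
```

```bash
python3 -m pendant '[[0,0.002,0,0,0,0],[0.001,0.005,0,0,0,0],[0.001,0.008,0,0,0,0],[0.001,0.0105,0,0,0,0],[0.001,0.0115,0,0,0,0],[0.001,0.0115,0,0,0,0],[0.001,0.0115,0,0,0,0]]'
python3 - <<'E'
from h import *
import pickle
L=[]
for i in range(8):
    F={'wrist':snap('wrist')};o=manip.observe();L.append(np.r_[o['tool_pos'],o['wrist_force'],o['ft_torque']])
print(np.mean(L,0).round(4))
F['side']=snap('side')
pickle.dump(F,open('F6.pkl','wb'))
def c(n,b):
    a=F[n]['pixels'][b[1]:b[3],b[0]:b[2],::-1]; return cv2.resize(a,(400,600),interpolation=cv2.INTER_CUBIC)
cv2.imwrite('pics/m6.png',np.hstack([c('side',(278,125,328,200)),c('wrist',(270,140,370,290))]))
E
```

```text
t: 13.38
tool_pos: [0.5024, 0.224, 0.1935]
tcp_rot: [-180.0, 0.0, 89.0]
wrist_force: [0.4, -0.8, -1.6]
gripper_width: 0.275
[ 5.0240e-01  2.2400e-01  1.9350e-01  5.8900e-02  3.7140e-01 -1.9411e+00
  1.9000e-03  1.0600e-02 -1.2200e-02]
```

View pics/m6.png

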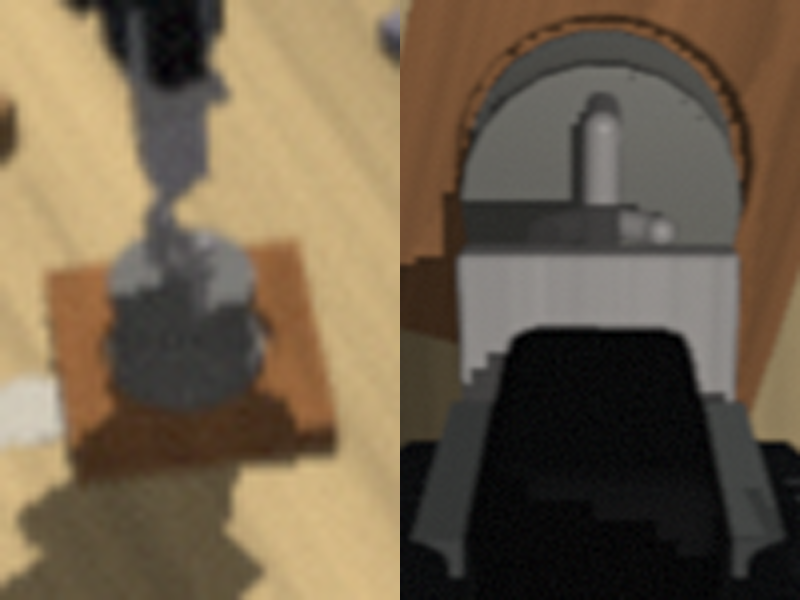

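The bar at x=603 now sits over the hook seat, with the tip at 662 beyond it. Baseline Fz is −1.94 N. Slow lift: contact is expected after 12.5 mm, then the spring draws out.

```bash
cat > m.py <<'E'
from h import *
L=[]
for i in range(8):
    snap('wrist');o=manip.observe();L.append(np.r_[o['tool_pos'],o['wrist_force']])
m=np.mean(L,0);F=-1.94-m[5];print(m.round(4),'F',F.round(2),'ext mm',(F/.11).round(1),'rise past contact mm',((m[2]-.206)*1e3).round(1))
E
python3 -m pendant '[[0,0,-0.002,0,0,0],[0,0,-0.005,0,0,0],[0,0,-0.009,0,0,0],[0,0,-0.012,0,0,0],[0,0,-0.015,0,0,0],[0,0,-0.018,0,0,0],[0,0,-0.021,0,0,0],[0,0,-0.024,0,0,0],[0,0,-0.027,0,0,0],[0,0,-0.030,0,0,0],[0,0,-0.033,0,0,0],[0,0,-0.036,0,0,0]]'; python3 m.py
```

```text
t: 15.32
tool_pos: [0.5023, 0.224, 0.2295]
tcp_rot: [-180.0, 0.0, 89.0]
wrist_force: [-0.8, 0.3, -4.8]
gripper_width: 0.271
[ 0.5024  0.224   0.2295 -0.9426 -0.4564 -4.5647] F 2.62 ext mm 23.9 rise past contact mm 23.5
```

Force and extension agree with the spring model, so the hook is engaged. Continuing at 2 mm per row.

```bash
python3 -m pendant '[[0,0,-0.001,0,0,0],[0,0,-0.003,0,0,0],[0,0,-0.005,0,0,0],[0,0,-0.007,0,0,0],[0,0,-0.009,0,0,0],[0,0,-0.011,0,0,0],[0,0,-0.013,0,0,0],[0,0,-0.015,0,0,0],[0,0,-0.017,0,0,0],[0,0,-0.018,0,0,0],[0,0,-0.018,0,0,0]]'; python3 m.py
```

```text
t: 17.1
tool_pos: [0.5025, 0.2241, 0.2475]
tcp_rot: [180.0, 0.0, 89.0]
wrist_force: [-0.9, 0.7, -7.0]
gripper_width: 0.272
[ 0.5025  0.224   0.2474 -0.6708  0.203  -6.6268] F 4.69 ext mm 42.6 rise past contact mm 41.4
```

```bash
python3 -m pendant '[[0,0,-0.001,0,0,0],[0,0,-0.003,0,0,0],[0,0,-0.005,0,0,0],[0,0,-0.007,0,0,0],[0,0,-0.009,0,0,0],[0,0,-0.011,0,0,0],[0,0,-0.013,0,0,0],[0,0,-0.015,0,0,0],[0,0,-0.017,0,0,0],[0,0,-0.018,0,0,0],[0,0,-0.018,0,0,0]]'; python3 m.py
```

```text
t: 18.88
tool_pos: [0.5025, 0.224, 0.2655]
tcp_rot: [180.0, 0.0, 89.0]
wrist_force: [0.2, 0.9, -8.6]
gripper_width: 0.274
[ 0.5025  0.224   0.2654  0.2165 -0.2136 -8.6644] F 6.72 ext mm 61.1 rise past contact mm 59.4
```

```bash
python3 -m pendant '[[0,0,-0.001,0,0,0],[0,0,-0.003,0,0,0],[0,0,-0.005,0,0,0],[0,0,-0.007,0,0,0],[0,0,-0.009,0,0,0],[0,0,-0.011,0,0,0],[0,0,-0.012,0,0,0],[0,0,-0.012,0,0,0],[0,0,-0.012,0,0,0]]'; python3 m.py
```

```text
t: 20.4
tool_pos: [0.5024, 0.224, 0.2774]
tcp_rot: [-180.0, 0.0, 89.0]
wrist_force: [0.3, 0.2, -9.4]
gripper_width: 0.275
[ 0.5024  0.224   0.2774 -0.0426 -0.0197 -8.6686] F 6.73 ext mm 61.2 rise past contact mm 71.4
```

The force has levelled at about 6.73 N (0.69 kg), so the casting has lifted off by about 10 mm. Rising 11 mm more, then letting it settle and checking in pictures.

```bash
python3 -m pendant '[[0,0,-0.0005,0,0,0],[0,0,-0.002,0,0,0],[0,0,-0.0035,0,0,0],[0,0,-0.005,0,0,0],[0,0,-0.0065,0,0,0],[0,0,-0.008,0,0,0],[0,0,-0.0095,0,0,0],[0,0,-0.0105,0,0,0],[0,0,-0.011,0,0,0],[0,0,-0.011,0,0,0],[0,0,-0.011,0,0,0],[0,0,-0.011,0,0,0]]'; python3 m.py
python3 - <<'E'
from h import *
import pickle
F={n:snap(n) for n in('side','wrist','top')};pickle.dump(F,open('F7.pkl','wb'))
G=pickle.load(open('F6.pkl','rb'));G['top']=pickle.load(open('F0.pkl','rb'))['top']
def c(F,n,b):
    a=F[n]['pixels'][b[1]:b[3],b[0]:b[2],::-1]; return cv2.resize(a,(400,600),interpolation=cv2.INTER_CUBIC)
b=(278,125,328,200)
im=np.hstack([c(G,'side',b),c(F,'side',b)]); cv2.imwrite('pics/m7.png',im)
# predicted left/right casting-top silhouette vs lift
for z in (0,.015,.022,.029): print(z,((proj(F['side'],[[.502,.2235,.062+z],[.502,.2235,.006+z]])-[278,125])*8).round(1).tolist())
# casting top region tracking: vertical shift by template match in side (left part of casting)
t=G['side']['pixels'][150:172,290:312]; r=cv2.matchTemplate(F['side']['pixels'][130:180,280:322],t,cv2.TM_CCOEFF_NORMED);print(cv2.minMaxLoc(r),'orig (10,20)')
E
```

```text
t: 22.3
tool_pos: [0.5024, 0.224, 0.2884]
tcp_rot: [-180.0, 0.0, 89.0]
wrist_force: [-0.1, 0.0, -9.6]
gripper_width: 0.273
[ 0.5025  0.224   0.2885  0.0431  0.0326 -8.6987] F 6.76 ext mm 61.4 rise past contact mm 82.5
0 [[176.9, 279.6], [183.1, 366.5]]
0.015 [[175.2, 255.6], [181.5, 343.7]]
0.022 [[174.4, 244.2], [180.7, 332.9]]
0.029 [[173.6, 232.8], [179.9, 322.1]]
(-0.20394358038902283, 0.93369060754776, (18, 0), (10, 17)) orig (10,20)
```

View pics/m7.png

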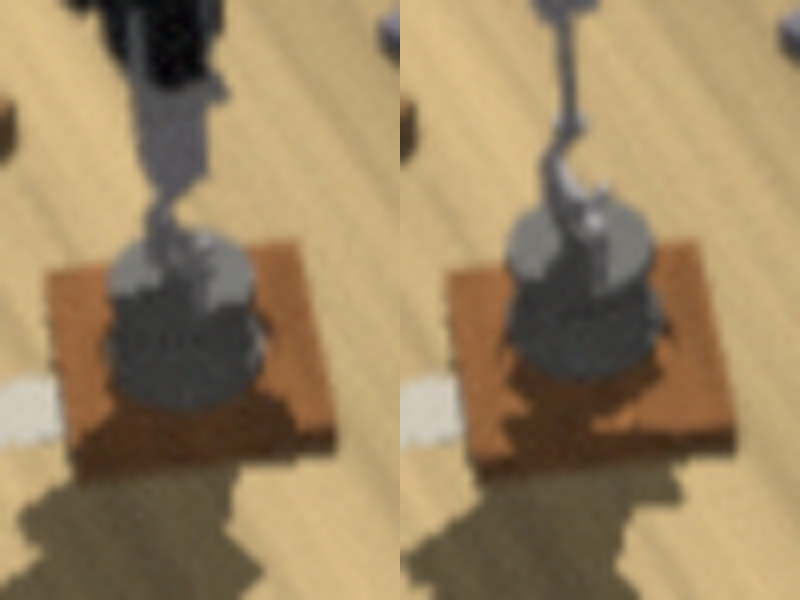

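The casting's top edge moved from y≈230 to 197 in the picture, a lift of about 20.5 mm. The force estimate gives 21 mm, so there is roughly 9 mm of daylight above the rim. Holding still for two seconds and more.

```bash
for i in 1 2; do python3 -m pendant '[[0,0,0,0,0,0],[0,0,0,0,0,0],[0,0,0,0,0,0],[0,0,0,0,0,0],[0,0,0,0,0,0],[0,0,0,0,0,0],[0,0,0,0,0,0],[0,0,0,0,0,0],[0,0,0,0,0,0],[0,0,0,0,0,0],[0,0,0,0,0,0],[0,0,0,0,0,0]]' >/dev/null; done; python3 m.py
```

```text
[ 0.5025  0.2241  0.2885  0.2085 -0.14   -8.5176] F 6.58 ext mm 59.8 rise past contact mm 82.5
```

Scale reading is about 6.7 N, or 0.68 kg. Lowering gently.

```bash
python3 -m pendant '[[0,0,0.0005,0,0,0],[0,0,0.002,0,0,0],[0,0,0.004,0,0,0],[0,0,0.006,0,0,0],[0,0,0.008,0,0,0],[0,0,0.01,0,0,0],[0,0,0.012,0,0,0],[0,0,0.014,0,0,0],[0,0,0.0155,0,0,0],[0,0,0.017,0,0,0],[0,0,0.018,0,0,0],[0,0,0.019,0,0,0]]' >/dev/null
python3 -m pendant '[[0,0,0.001,0,0,0],[0,0,0.002,0,0,0],[0,0,0.003,0,0,0],[0,0,0.004,0,0,0],[0,0,0.0055,0,0,0],[0,0,0.007,0,0,0],[0,0,0.009,0,0,0],[0,0,0.011,0,0,0],[0,0,0.013,0,0,0],[0,0,0.015,0,0,0],[0,0,0.017,0,0,0],[0,0,0.017,0,0,0]]'; python3 m.py
```

```text
t: 29.25
tool_pos: [0.5024, 0.224, 0.2523]
tcp_rot: [-180.0, 0.0, 89.0]
wrist_force: [-0.5, 0.3, -7.3]
gripper_width: 0.273
[ 0.5025  0.224   0.2526 -0.1101 -0.608  -6.8343] F 4.89 ext mm 44.5 rise past contact mm 46.6
```

```bash
python3 -m pendant '[[0,0,0.001,0,0,0],[0,0,0.004,0,0,0],[0,0,0.007,0,0,0],[0,0,0.01,0,0,0],[0,0,0.013,0,0,0],[0,0,0.016,0,0,0],[0,0,0.019,0,0,0],[0,0,0.022,0,0,0],[0,0,0.025,0,0,0],[0,0,0.027,0,0,0],[0,0,0.028,0,0,0]]'; python3 m.py
```

```text
t: 31.02
tool_pos: [0.5025, 0.224, 0.2245]
tcp_rot: [180.0, 0.0, 89.0]
wrist_force: [-1.0, -1.7, -4.1]
gripper_width: 0.277
[ 0.5025  0.224   0.2246 -0.4248 -1.4574 -3.8673] F 1.93 ext mm 17.5 rise past contact mm 18.6
```

```bash
python3 -m pendant '[[0,0,0.001,0,0,0],[0,0,0.004,0,0,0],[0,0,0.007,0,0,0],[0,0,0.01,0,0,0],[0,0,0.013,0,0,0],[0,0,0.016,0,0,0],[0,0,0.019,0,0,0],[0,0,0.022,0,0,0],[0,0,0.025,0,0,0],[0,0,0.028,0,0,0],[0,0,0.0305,0,0,0],[0,0,0.031,0,0,0]]'; python3 m.py
python3 - <<'E'
from h import *
import pickle
F={n:snap(n) for n in('side','wrist')};pickle.dump(F,open('F8.pkl','wb'))
G=pickle.load(open('F6.pkl','rb'))
def c(F,n,b):
    a=F[n]['pixels'][b[1]:b[3],b[0]:b[2],::-1]; return cv2.resize(a,(400,300),interpolation=cv2.INTER_CUBIC)
cv2.imwrite('pics/m8.png',np.vstack([np.hstack([c(X,'wrist',(270,135,370,210)) for X in(G,F)]),np.hstack([c(X,'side',(268,140,338,192)) for X in (G,F)])]))
E
```

```text
t: 32.92
tool_pos: [0.5024, 0.224, 0.1933]
tcp_rot: [-180.0, 0.0, 89.0]
wrist_force: [0.6, -0.1, -2.1]
gripper_width: 0.272
[ 0.5025  0.2241  0.1936  0.0812  0.0152 -1.8623] F -0.08 ext mm -0.7 rise past contact mm -12.4
```

View pics/m8.png

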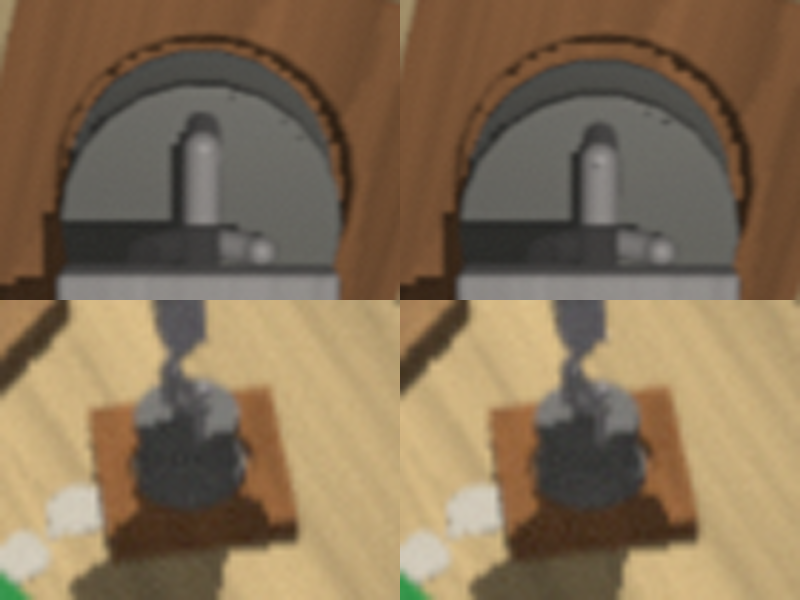

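The casting is down flat in its nest, about 2 mm toward −y but well inside the recess, and the hook is free below the bar (tip at (262,250), unchanged). Backing out along −x, then up.

```bash
python3 -m pendant '[[0,-0.002,0,0,0,0],[0,-0.006,0,0,0,0],[0,-0.011,0,0,0,0],[0,-0.016,0,0,0,0],[0,-0.022,0,0,0,0],[0,-0.028,0,0,0,0],[0,-0.035,0,0,0,0],[0,-0.042,0,0,0,0],[0,-0.05,0,0,0,0],[0,-0.056,0,0,0,0],[0,-0.06,0,0,0,0],[0,-0.061,0,0,0,0]]'
python3 -m pendant '[[0,0,-0.004,0,0,0],[0,0,-0.014,0,0,0],[0,0,-0.028,0,0,0],[0,0,-0.043,0,0,0],[0,0,-0.058,0,0,0],[0,0,-0.073,0,0,0],[0,0,-0.084,0,0,0],[0,0,-0.092,0,0,0],[0,0,-0.096,0,0,0],[0,0,-0.096,0,0,0]]'
python3 - <<'E'
from h import *
goal(.4889,-.1562,.29,109.5)
E
```

```text
t: 34.92
tool_pos: [0.4413, 0.2251, 0.1936]
tcp_rot: [180.0, -0.0, 89.0]
wrist_force: [-1.1, -0.0, -2.0]
gripper_width: 0.273
t: 36.17
tool_pos: [0.4415, 0.2251, 0.2895]
tcp_rot: [-180.0, 0.0, 89.0]
wrist_force: [0.1, -0.7, -1.5]
gripper_width: 0.274
row [-0.3804  0.0539 -0.0005] [-1.000e-04  0.000e+00 -3.574e-01]
```

```bash
python3 -m pendant '[[-0.01,0.001,0,0,0,-0.01],[-0.035,0.005,0,0,0,-0.035],[-0.07,0.01,0,0,0,-0.07],[-0.112,0.016,0,0,0,-0.11],[-0.157,0.022,0,0,0,-0.15],[-0.202,0.029,0,0,0,-0.19],[-0.247,0.035,0,0,0,-0.235],[-0.29,0.041,0,0,0,-0.275],[-0.327,0.046,0,0,0,-0.31],[-0.355,0.05,0,0,0,-0.335],[-0.373,0.053,0,0,0,-0.35],[-0.3804,0.0539,-0.0005,0,0,-0.3574]]'
python3 -m pendant '[[0,0,0,0,0,0],[0,0,0,0,0,0],[0,0,0,0,0,0],[0,0,0,0,0,0]]'
python3 - <<'E'
from h import *
goal(.4889,-.1562,.1502,109.5)
E
```

```text
t: 37.67
tool_pos: [0.4883, -0.1574, 0.2895]
tcp_rot: [-179.9, -0.0, 109.4]
wrist_force: [0.4, 0.9, -1.5]
gripper_width: 0.274
t: 38.17
tool_pos: [0.4889, -0.1557, 0.2901]
tcp_rot: [180.0, 0.0, 109.5]
wrist_force: [-0.9, -0.1, -0.8]
gripper_width: 0.275
row [-0.0004 -0.0002  0.1399] [0.0002 0.0001 0.0008]
```

```bash
python3 -m pendant '[[0,0,0.005,0,0,0],[0,0,0.017,0,0,0],[0,0,0.032,0,0,0],[0,0,0.047,0,0,0],[0,0,0.062,0,0,0],[0,0,0.077,0,0,0],[0,0,0.092,0,0,0],[0,0,0.107,0,0,0],[0,0,0.12,0,0,0],[0,0,0.13,0,0,0],[0,0,0.137,0,0,0],[0,0,0.1395,0,0,0]]'
python3 -m pendant '[[0,0,0.0005,0,0,0],[0,0,0.0008,0,0,0],[0,0,0.0008,0,0,0]]'
```

```text
t: 39.67
tool_pos: [0.4888, -0.1561, 0.1502]
tcp_rot: [-180.0, -0.0, 109.5]
wrist_force: [1.0, -0.3, -1.8]
gripper_width: 0.273
t: 40.05
tool_pos: [0.4891, -0.1563, 0.15]
tcp_rot: [180.0, 0.0, 109.5]
wrist_force: [-0.1, -0.1, -1.1]
gripper_width: 0.274
```

Seated to within a few tenths of a millimetre. Opening, then straight up.

```bash
python3 -m pendant '[[0,0,0,0,0,0],[0,0,0,0,0,0],[0,0,0,0,0,0],[0,0,0,0,0,0],[0,0,0,0,0,0],[0,0,0,0,0,0],[0,0,0,0,0,0],[0,0,0,0,0,0]]' -1
python3 -m pendant '[[0,0,-0.003,0,0,0],[0,0,-0.012,0,0,0],[0,0,-0.025,0,0,0],[0,0,-0.04,0,0,0],[0,0,-0.06,0,0,0],[0,0,-0.08,0,0,0],[0,0,-0.095,0,0,0],[0,0,-0.102,0,0,0],[0,0,-0.102,0,0,0],[0,0,-0.102,0,0,0],[0,0,-0.102,0,0,0]]'
python3 - <<'E'
from h import *
F={n:snap(n) for n in('side','wrist','top')}
def c(n,b):
    a=F[n]['pixels'][b[1]:b[3],b[0]:b[2],::-1]; return cv2.resize(a,(400,300),interpolation=cv2.INTER_CUBIC)
cv2.imwrite('pics/m9.png',np.vstack([np.hstack([c('wrist',(160,50,480,290)),c('side',(305,205,385,265))]),np.hstack([c('top',(210,170,290,230)),c('side',(262,135,342,195))])]))
E
```

```text
t: 41.05
tool_pos: [0.4889, -0.1562, 0.1497]
tcp_rot: [180.0, 0.0, 109.5]
wrist_force: [-0.1, -0.5, 1.1]
gripper_width: 1.0
t: 42.42
tool_pos: [0.4885, -0.156, 0.251]
tcp_rot: [-179.9, -0.0, 109.5]
wrist_force: [0.6, -0.3, 0.4]
gripper_width: 1.003
```

View pics/m9.png

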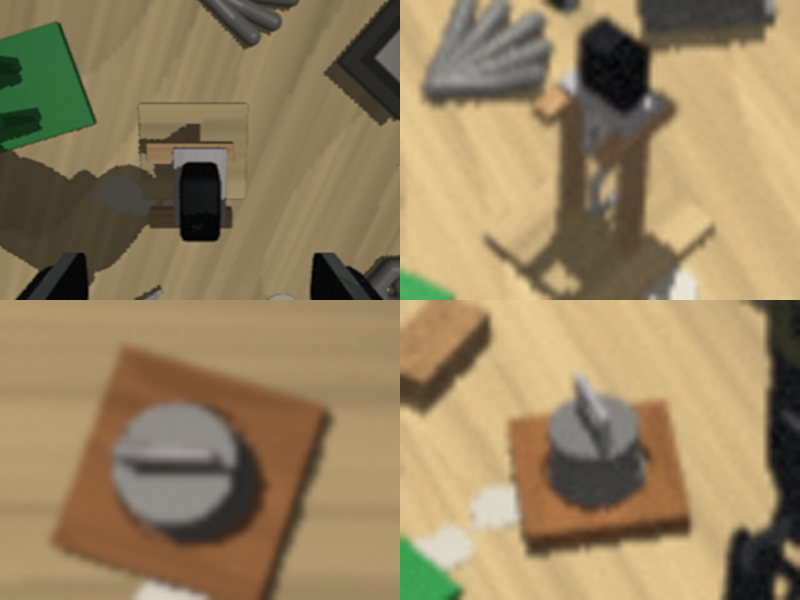

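The final picture shows the scale hanging square in the wooden stand at (200,200) and (615,65). The casting is flat in its nest at (175,465), and the gripper is clear. Handing in.

```bash
python3 -c "
from station import manip
print(manip.finish_job())"
```

```text
the job is handed in; nothing more can be done
None
```

The weighing is done and handed in: the casting read about 6.7 N, or roughly 0.68 kg. It finished at about 42 s of the 72 s allowed, and no verdict was reported.

- **Lift and hold:** I hooked the bail from the −x side and lifted slowly. The casting hung for over 3 s with about 9 mm of daylight above the rim. The spring force gave a lift of 21 mm and the side picture 20.5 mm. The spring was drawn out about 61 mm, well short of the end stop.
- **Final state:** The last pictures show the casting flat in its nest and unhooked, the scale hanging square in the wooden stand, and the gripper open and clear.
- **Disagreements:** Averaged force readings scattered by about ±0.2 N, and one taken while lowering was about 2 mm of spring travel off. The casting came down about 2 mm toward −y from where it started, which is within tolerance. The views disagreed by up to 9° on the bail's yaw; the hook passed under it without any contact force.

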